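# Hold a clock movement against the sprung fence

## Task

Swing the assembly jig's clear shield fully open and ease it gently onto its stop, leaving it open. Then press the brass clock movement along the bed against the sprung brass fence, its end flush on the fence and centred between the two white lines, until the red pointer stands in the green band (about 9 N, never bottoming the fence). Finish while still holding it there with that steady push, as a third hand for the clockmaker who will screw it down; do not let go, and leave the other things on the bench where they are.

Things in the scene. Friction and masses are not known exactly. Their poses are not given: they have to be found in the camera images.
- jig: assembly jig fixed to the bench (sizes in mm): dark steel bed plate 200 (x) by 230 (y), top 15 above the bench; origin at the centre of its underside, +x towards the brass fence and the hinge, z up. White lane lines along x at y +-26.5. Shield rest posts, 10 square, at x -84, y +-108, 64 high; hinge posts at x 93, y +-107, 70 high; spring housing x 70 to 90, y +-65, 45 high
- scale (a point): middle of the green band, on top of the white scale block of the jig (block: jig x 28 to 72, y 77 to 93 mm, 33 mm above the bench); the band is 10 mm long in x; the red pointer on the fence's end moves along it
- shield (a joint): angle (rad) of the hinged flat clear shield with blue frame (160 g) over the jig: 0 = closed on the rest posts, grows as the handle side is lifted, 1.65 = fully open on its stop, just past upright. The hinge is stiff: it stays where it is left and takes 1 to 2 N at the handle to move. Starts between shut and a third open
- shield_handle (a point): middle of the shield's yellow handle bar: round, 12 mm diameter, 100 mm long along the jig's y, 225 mm from the hinge axis in the plane of the shield, its axis 42 mm off the shield's blue front edge; the handle's two arms are 47 mm either side of the middle
- shield_hinge (a point): middle of the shield's hinge axis (parallel to the jig's y), at jig x 93, y 0 and 68 mm above the bench. Closed, the handle lies 225 mm from here towards the jig's -x at the same height; fully open it is nearly straight above here
- fence (a joint): travel (m) of the sprung brass fence: 0 = out at rest, grows as it is pushed towards the jig's +x, 0.024 = bottomed. Spring 700 N/m, no preload. Its red pointer is in the green band from 0.008 to 0.018 (about 6 to 12 N); mid band is 0.013
- fence_face (a point): middle of the fence's flat front face, which looks to the jig's -x and moves with the fence: brass, 120 mm wide (y), 10 thick, from 2 to 28 mm above the bed; this point is 13 mm above the bed, at jig x 30 mm at rest, jig y 0 (middle of the lane)
- movement: the part: brass clock movement (two plates on pillars, wheels between), handles as a solid block 60 (x) by 46 (y) by 30 mm high, with a 6 mm thick arbor 8 mm higher near the middle; about 300 g; origin at the centre of its underside, z up. Lies loose and flat on the bed under the shield, short of the fence, off-centre and turned a little; its +x end, 46 wide, faces the fence
- pliers: bystander, leave alone: a pair of pliers lying flat, orange grips, 150 long mm; origin at its underside, near its middle
- loupe: bystander, leave alone: a black eye loupe standing on the mat, diameter 34, height 32 mm; origin at its underside, near its middle
- oil_jar: bystander, leave alone: a small amber glass jar with a steel cap, diameter 40, height 45 mm; origin at its underside, near its middle
- wristwatch: bystander, leave alone: a wristwatch lying flat, steel case with white dial, opened-out bracelet, 130 long, 11 high mm; origin at its underside, near its middle
- screwdriver: bystander, leave alone: a screwdriver with a blue handle lying flat, 150 long mm; origin at its underside, near its middle
- pocket_watch: bystander, leave alone: a brass pocket watch with a white dial lying flat, diameter 48, 12 high mm; origin at its underside, near its middle

How it is judged:
On the way, in this order (a step that is already met when the one before it is completed fails the run):
1. the shield is open on its stop (value of joint shield above 1.5 rad and velocity of joint shield below 0.3 rad/s), for 0.3 s.
2. the movement is pressed flush, centred, with the pointer in the green band, for a second (value of joint fence between 0.008 and 0.018 m and contact force between movement and fence between 5 and 14 N and y of movement in the frame of jig between -0.008 and 0.008 m and angle between the x axis of movement and the x axis of jig, either way round below 0.07 rad and angle between movement's own z axis and vertical below 0.07 rad and z of movement in the frame of jig below 0.02 m and contact force between the fingers and movement above 3 N and value of joint shield above 1.5 rad), for 1 s.
At the end, for the whole second after the job is handed in: Fingers still push the movement (over 3 N): fence travel 8-18 mm, still within 5 mm/s, contact 5-14 N; movement flat on the bed (0.07 rad, 5 mm), square to the fence within 0.07 rad, within 8 mm of the lane's middle; shield open beyond 1.5 rad (all of step 2 and velocity of joint fence between -0.005 and 0.005 m/s); the arm keeps its last pose, push and grip.
It fails at once if the shield is slammed onto its stop (over 1.5 rad/s in the last 0.2 rad) (value of joint shield above 1.45 rad and velocity of joint shield above 1.5 rad/s).
It fails at once if the fence is bottomed (travel over 23 mm) (value of joint fence above 0.023 m).
It fails at once if a bystander is moved more than 30 mm (distance of any of pliers, loupe, oil_jar, wristwatch, screwdriver, pocket_watch from where it was at the start of the episode above 0.03 m).
It also fails if it takes over 59 s, if anything falls off the work surface, if the arm or the gripper's body presses on something with over 40 N, if the wrist force passes 120 N, or if a joint passes its speed limit or range.

## Robot

A 6-joint arm with a two-finger parallel gripper is mounted at the origin on the work surface. World frame = base frame: x ahead of the robot, y to its left, z up, the work surface at z = 0. Lengths are in m, angles in rad, forces in N, time in s.
With the tool pointing down it reaches from about 0.275 to 1 m from the base axis. Payload 8.4 kg.
Tool frame: the origin (TCP) lies on the centre line of the jaws, within the pads' length; the fingertips stand 17 mm ahead of it and the grasp point (between the pads) lies 2 mm behind it (bot.tcp_to_tips is the y of the fingertips in the tool frame, in m); y points along the fingers, z is the direction in which the jaws open and shut, and the axes are right-handed (so a half turn about y gives the same grasp; the last joint's range is limited). The gripper opens to 85 mm and grips with 20 to 120 N. Pads are 22 mm wide; open, the fingers measure 114 mm over their backs; the gripper's body (76 mm by 85 mm) begins 54 mm behind the grasp point. The pads swing forward as they close: fully open they stand 13 mm farther back than shut.
Start: joints at [1.121, 0.353, 1.633, -0, 1.155, -0.002], TCP at [0.271, 0.563, 0.248] pointing down, gripper open.
Joint ranges: [-2.63, 2.63], [-0.92, 2.1], [0.06, 2.66], [-1.3, 4.44], [0, 2.69], [-3.02, 3.02]. Speed limits (rad/s): [2.22, 2.22, 2.79, 3.14, 3.14, 3.14].

## Interface

Orientations are given as a unit quaternion [x, y, z, w].
In Python, from workcell import bot, hand, kinematics, get_obs, vision, hand_in gives the robot as it stands. The module is installed in compiled form; this text tells all that it offers. Calls block until the motion is done:
- bot.reach(position, orientation): joint-space move of the TCP to a pose.
- bot.servo_line(position, ori=None, velocity=0.15): straight line of the TCP; ori=None keeps the orientation; velocity is the mean speed in m/s.
- bot.goto_joints(angles): joint-space move.
- hand.move_gripper(opening, strength=None): finger opening in m; strength is the grip in N (None keeps the last); returns when the fingers have stopped.
- bot.dwell(seconds).
- kinematics.solve_ik(position, orientation): joint angles nearest the present ones, or None.
- get_obs(): the state.
- vision.read_camera(name): name is "side" or "top"; returns a dict with "frame" (480x640x3 uint8, red, green, blue), "intrinsics" (3x3 intrinsics, pixels), "view" (4x4, takes a point from world to camera coordinates). Camera axes: x right, y down, z forward; pixel columns grow to the right and rows downward; lengths in m; the calibration is good to about 2 mm. A picture is of the moment at which its call begins. There is no depth.
A pose or a line that the arm cannot do raises bot.IKError and nothing moves.
- hand_in(): hands the job in, once; it reports no verdict.
The state is a dict: "time_s": time; "joint_pos": joint angles; "joint_vel": joint speeds; "joint_efforts": joint torques, N m; "position": TCP position; "orientation": TCP orientation; "wrist_force": force on the tool from outside, world axes, zero at the start; "ft_torque": the same for the moment, N m; "gripper_width": finger opening in m.
Only numpy, scipy, OpenCV 4.12 (cv2) and the standard library are available. Lean on these libraries where they do the work, as an engineer would, in place of code of your own. Each camera call takes 0.05 s, during which the arm holds its last target. There are 200 camera calls.

## Working session

There is one attempt and no reset: what is moved stays moved. The work goes in short steps, each a Python script; the robot and the scene stay as the last script left them, time stands still between calls to the robot, and variables do not carry over. Pictures are saved under pics/ and viewed, about 8 in all and at most 12, crops included, and the job is handed in when it is done.

```bash
mkdir -p pics
cat > h.py <<'E'
import numpy as np, cv2
from workcell import bot, hand, kinematics, get_obs, vision, hand_in
def shot(name,fn,crop=None,scale=1):
    c=vision.read_camera(name); f=c["frame"][:,:,::-1].copy()
    np.savez(f"pics/{name}.npz",K=c["intrinsics"],V=c["view"])
    cv2.imwrite(f"pics/{fn}_raw.png",f)
    if crop: x0,y0,x1,y1=crop; f=f[y0:y1,x0:x1]
    if scale!=1: f=cv2.resize(f,None,fx=scale,fy=scale,interpolation=cv2.INTER_CUBIC)
    cv2.imwrite(f"pics/{fn}.png",f)
def cam(name):
    d=np.load(f"pics/{name}.npz"); return d["K"],d["V"]
def back(name,uv,z):
    K,V=cam(name); R=V[:3,:3];t=V[:3,3]; o=-R.T@t
    d=R.T@np.linalg.inv(K)@np.array([uv[0],uv[1],1.]); return o+d*(z-o[2])/d[2]
def proj(name,p):
    K,V=cam(name); q=K@(V[:3,:3]@np.asarray(p)+V[:3,3]); return q[:2]/q[2]
E
python3 - <<'E'
from h import *
shot("top","t0"); shot("side","s0")
for n in("top","side"):
    K,V=cam(n); print(n,K.round(1).tolist(),(-V[:3,:3].T@V[:3,3]).round(3),V[2,:3].round(2))
o=get_obs(); print(o["orientation"],o["time_s"],o["gripper_width"],bot.tcp_to_tips)
E
```

```text
top [[533.6, 0.0, 317.6], [0.0, 533.6, 240.7], [0.0, 0.0, 1.0]] [3.600e-01 1.000e-03 1.237e+00] [ 0.09 -0.01 -1.  ]
side [[612.3, 0.0, 326.4], [0.0, 612.3, 227.7], [0.0, 0.0, 1.0]] [ 0.164 -1.026  0.743] [ 0.23  0.81 -0.54]
[ 0.68989615 -0.15711776  0.15688723 -0.68901648] 0.1 0.08552292947941365 0.017
```

View pics/t0.png

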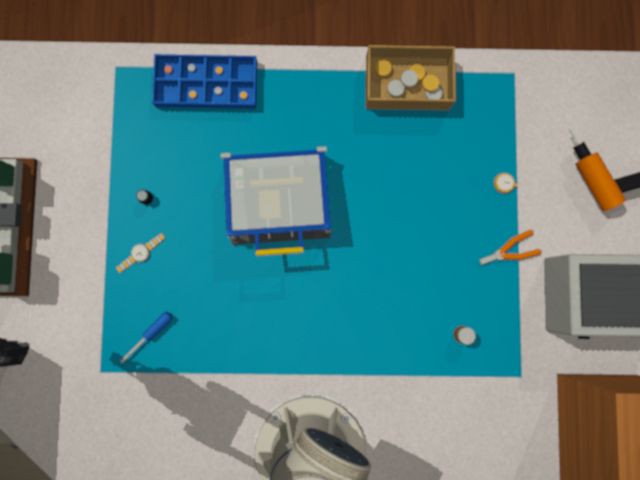

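View pics/s0.png

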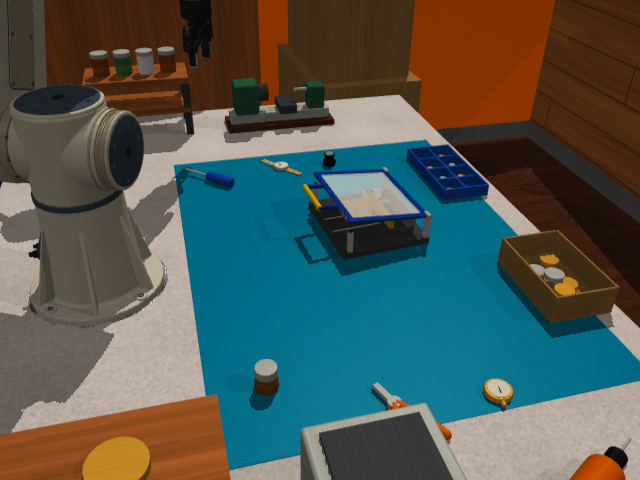

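The top view shows the jig with its hinge away from the robot, at about (275,195). The yellow handle is at about (280,251), and the shield is partly open. I'll enlarge both views.

Run:
```python
import cv2
a=cv2.imread("pics/t0_raw.png")[140:270,205:345]; b=cv2.imread("pics/s0_raw.png")[155:265,290:440]
cv2.imwrite("pics/t0c.png",cv2.resize(a,None,fx=4.5,fy=4.5,interpolation=cv2.INTER_CUBIC))
cv2.imwrite("pics/s0c.png",cv2.resize(b,None,fx=5,fy=5,interpolation=cv2.INTER_CUBIC))
```

```text
(no output)
```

View pics/t0c.png

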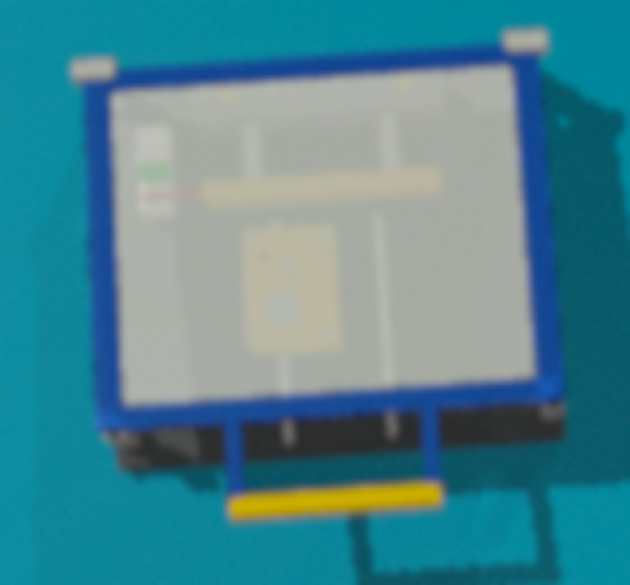

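View pics/s0c.png

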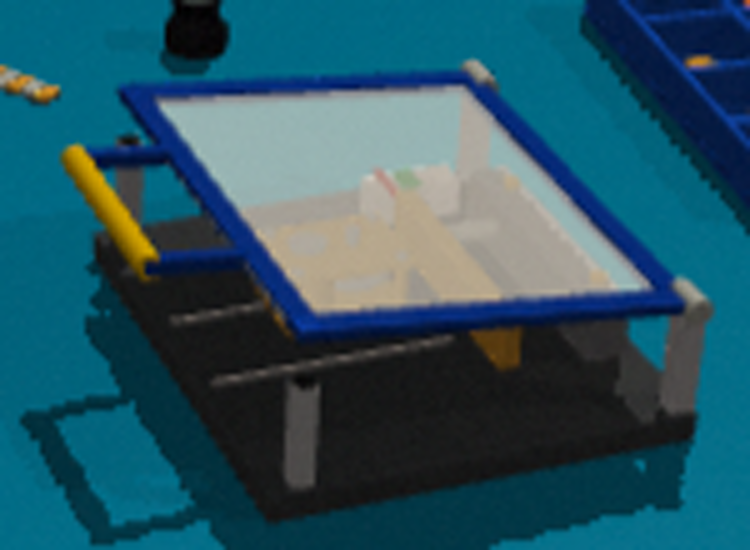

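The top crop shows the hinge posts at (93,68) and (525,40), the handle from (230,508) to (441,494), and the movement with corners (243,228), (335,226), (341,350) and (246,353). In the side crop the handle runs from (75,155) to (150,268).

Run:
```python
from h import *
T=lambda x,y:(205+x/4.5,140+y/4.5)
S=lambda x,y:(290+x/5,155+y/5)
L=back("top",T(93,68),.07);R=back("top",T(525,40),.07)
print("posts",L,R,np.linalg.norm(L-R), "expect .214")
bl=back("top",T(120,470),.015);br=back("top",T(563,437),.015); print("bed",bl,br,np.linalg.norm(bl-br))
d=(L-R)[:2]; 
yaw=np.arctan2(-d[0],d[1]); d2=(bl-br)[:2]; yaw2=np.arctan2(-d2[0],d2[1]); print("yaw",yaw,yaw2)
def Rz(a): return np.array([[np.cos(a),-np.sin(a)],[np.sin(a),np.cos(a)]])
yw=(yaw+yaw2)/2
o1=(L+R)[:2]/2-Rz(yw)@[.093,0]; o2=(bl+br)[:2]/2-Rz(yw)@[-.1,0]; print("orig",o1,o2)
# handle: theta from top & side by fit
from scipy.optimize import least_squares
lp={("top",T(93,68)):(.093,.107,.07),("top",T(525,40)):(.093,-.107,.07),("top",T(120,470)):(-.1,.115,.015),("top",T(563,437)):(-.1,-.115,.015),
 ("side",S(270,520)):(-.1,-.115,.015),("side",S(693,435)):(.1,-.115,.015),("side",S(685,292)):(.093,-.107,.07),
 ("side",S(303,380)):(-.084,-.108,.064)}
hp={("top",T(230,508)):.05,("top",T(441,494)):-.05,("side",S(75,155)):.05,("side",S(150,268)):-.05}
def W(p,q): return np.r_[Rz(p[2])@q[:2]+p[:2],q[2]]
def res(p):
    r=[proj(k[0],W(p,np.array(q)))-k[1] for k,q in lp.items()]
    r+=[proj(k[0],W(p,np.array([.093-.225*np.cos(p[3]),y,.068+.225*np.sin(p[3])])))-k[1] for k,y in hp.items()]
    return np.concatenate(r)
s=least_squares(res,[*o1,yw,.3],loss="soft_l1"); p=s.x; print("fit",p); print(s.fun.reshape(-1,2).round(1).tolist())
np.save("jig.npy",p)
for c in[(243,228),(335,226),(341,350),(246,353)]:
    q=back("top",T(*c),.045)[:2]; print("mov jig",Rz(-p[2])@(q-p[:2]))
for t in (p[3],.8,1.2,1.65): print(t,W(p,np.array([.093-.225*np.cos(t),0,.068+.225*np.sin(t)])))
```

```text
posts [0.65756099 0.19680525 0.07      ] [ 0.6750407 -0.0167568  0.07     ] 0.21427620771245762 expect .214
bed [0.46280105 0.18629901 0.015     ] [ 0.48284298 -0.03952842  0.015     ] 0.2267150397214036
yaw 0.08166637200563487 0.08851694263490546
orig [0.57363733 0.08212025] [0.5724602  0.08188419]
fit [0.57362982 0.08178478 0.0875997  0.11909969]
[[0.1, 0.3], [-0.0, -0.3], [-0.6, -0.5], [0.9, -0.5], [-0.8, -4.5], [0.6, -4.7], [0.3, 0.9], [-0.5, 0.5], [0.6, -0.3], [0.2, -0.6], [-1.3, 0.1], [-0.8, -0.2]]
mov jig [0.01312509 0.04064154]
mov jig [ 0.01078006 -0.00550449]
mov jig [-0.05215811 -0.00421204]
mov jig [-0.05018699  0.04323956]
0.1190996926133868 [0.44372375 0.07037585 0.09473412]
0.8 [0.51011529 0.07620666 0.22940512]
1.2 [0.58505535 0.08278823 0.27770879]
1.65 [0.68400716 0.09147861 0.29229463]
```

The fit is good: under 1 px everywhere except two bed corners, where I had read the lower edge. The shield is at 0.12 rad. The movement is at about jig (-20, +18) mm, yaw -0.04. Next I'll plan the arc with the fingers caging the bar, and check IK before moving.

```bash
cat >> h.py <<'E'
from scipy.spatial.transform import Rotation as Ro
P=np.load("jig.npy"); RJ=Ro.from_euler("z",P[2]).as_matrix()
def W(q): return RJ@np.asarray(q,float)+np.r_[P[:2],0]
def J(w): return RJ.T@(np.asarray(w)-np.r_[P[:2],0])
def ori(y,z):
    y=np.array(y,float);z=np.array(z,float); return Ro.from_matrix(RJ@np.c_[np.cross(y,z),y,z]).as_quat()
def tiltq(phi,s=1): return ori([np.cos(phi),0,-np.sin(phi)],[s*np.sin(phi),0,s*np.cos(phi)])
def downq(s=1,dy=0): # jaws along jig y, turned dy
    return ori([0,0,-1],[-s*np.sin(dy),s*np.cos(dy),0])
def handle(th): return np.array([.093-.225*np.cos(th),0,.068+.225*np.sin(th)])
def pose(th,phi,deep=.004,s=1):
    return W(handle(th)+deep*np.array([np.cos(phi),0,-np.sin(phi)])),tiltq(phi,s)
TH0=P[3]
def phi_of(th): return .6+.9*(th-TH0)/(1.65-TH0)
E
python3 - <<'E'
from h import *
for s in(1,-1):
    print("s",s)
    for th,deep in[(TH0,-.09),(TH0,.004),(.5,.004),(.9,.004),(1.3,.004),(1.65,.004),(1.65,-.06)]:
        j=kinematics.solve_ik(*pose(th,phi_of(th),deep,s)); print(th,deep,None if j is None else np.round(j,2))
    for x,z in[(-.02,.2),(-.02,.038),(.015,.038)]:
        j=kinematics.solve_ik(W([x,.018,z]),downq(s)); print(x,z,None if j is None else np.round(j,2))
E
```

```text
s 1
0.1190996926133868 -0.09 None
0.1190996926133868 0.004 None
0.5 0.004 [0.2  0.07 2.5  3.56 0.19 2.81]
0.9 0.004 [ 0.17  0.02  2.18 -0.09  0.44  0.15]
1.3 0.004 [ 0.14  0.18  1.82 -0.02  0.87  0.07]
1.65 0.004 [ 0.13  0.39  1.49 -0.    1.19  0.05]
1.65 -0.06 [ 0.13  0.34  1.43 -0.    1.31  0.05]
-0.02 0.2 [ 0.17  0.31  1.82 -0.    1.02 -1.49]
-0.02 0.038 [ 0.17  0.54  1.91 -0.    0.69 -1.49]
0.015 0.038 [ 0.17  0.58  1.84 -0.    0.73 -1.49]
s -1
0.1190996926133868 -0.09 None
0.1190996926133868 0.004 None
0.5 0.004 [ 0.2   0.07  2.5   3.56  0.19 -0.33]
0.9 0.004 [ 0.17  0.02  2.18 -0.09  0.44 -2.99]
1.3 0.004 None
1.65 0.004 None
1.65 -0.06 None
-0.02 0.2 [ 0.17  0.31  1.82 -0.    1.02  1.66]
-0.02 0.038 [ 0.17  0.54  1.91 -0.    0.69  1.66]
0.015 0.038 [ 0.17  0.58  1.84 -0.    0.73  1.65]
```

Run:
```python
from h import *
for phi in(.9,1.05,1.2,1.35,1.5):
    r=[]
    for th,deep in[(TH0,-.09),(TH0,.002),(.6,.002)]:
        j=kinematics.solve_ik(*pose(th,phi,deep)); r.append(None if j is None else np.round(j,2).tolist())
    print(phi,r)
```

```text
0.9 [[0.24, -0.07, 2.61, 4.14, 0.11, 2.27], None, [0.19, 0.02, 2.42, -1.01, 0.08, 1.09]]
1.05 [[0.21, -0.08, 2.48, -0.27, 0.23, 0.37], [0.19, 0.23, 2.47, 3.74, 0.09, 2.63], [0.18, 0.02, 2.32, -0.16, 0.29, 0.24]]
1.2 [[0.19, -0.04, 2.36, -0.08, 0.45, 0.17], [0.18, 0.22, 2.37, -0.18, 0.18, 0.26], [0.17, 0.05, 2.22, -0.06, 0.5, 0.13]]
1.35 [[0.17, 0.03, 2.24, -0.03, 0.66, 0.1], [0.17, 0.24, 2.27, -0.04, 0.41, 0.12], [0.16, 0.11, 2.12, -0.02, 0.69, 0.09]]
1.5 [[0.16, 0.11, 2.12, -0.01, 0.84, 0.08], [0.16, 0.29, 2.17, -0.01, 0.61, 0.08], [0.15, 0.17, 2.02, -0.01, 0.88, 0.07]]
```

Run:
```python
from h import *
bot.reach(*pose(TH0,1.35,-.09)); hand.move_gripper(.034,30)
bot.servo_line(*pose(TH0,1.35,.002),velocity=.1)
print("f",get_obs()["wrist_force"].round(1) if hasattr(get_obs()["wrist_force"],'round') else get_obs()["wrist_force"])
hand.move_gripper(0.0,30); o=get_obs(); print(o["gripper_width"],o["wrist_force"],o["time_s"])
for th in (.2,.3):
    bot.servo_line(*pose(th,1.35,.002),velocity=.06)
    o=get_obs(); print(th,o["gripper_width"],np.round(o["wrist_force"],1),o["time_s"])
shot("side","s1",(270,120,450,280),4)
```

```text
f [ 0.5 -0.1  0. ]
0.01093246363224611 [ 0.29651203  0.59714979 -0.07342496] 3.9333
0.2 0.010810745963483071 [0.1 0.5 0.7] 4.3833
0.3 0.010881850220596153 [-3.7  0.6  0.2] 4.9083
```

View pics/s1.png

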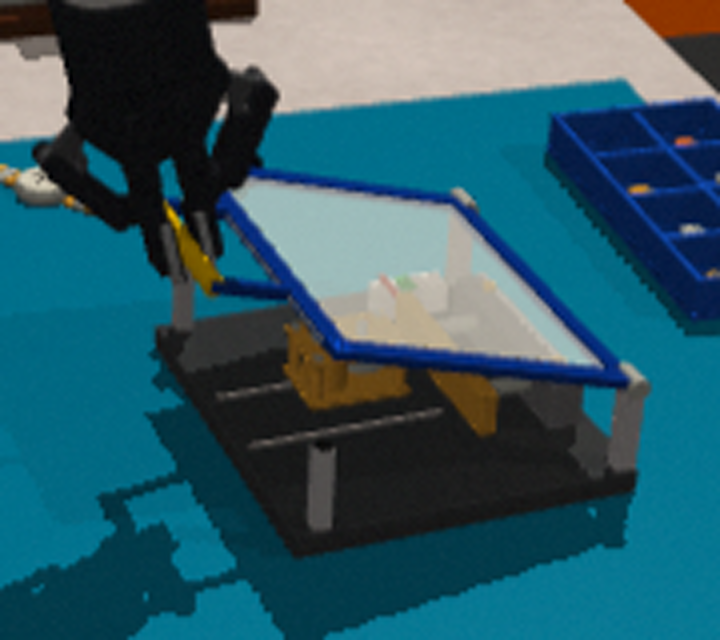

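The bar is gripped in the crop, around (200,255), and the shield is following. I'll carry on along the arc with a force watch.

Run:
```python
from h import *
for th in [.45,.6,.75,.9,1.05,1.2,1.35,1.45,1.52,1.58,1.62]:
    phi=1.35+.15*(th-.3)/1.3
    bot.servo_line(*pose(th,phi,.002),velocity=.08 if th<1.4 else .04)
    o=get_obs(); f=np.round(RJ.T@o["wrist_force"],1); print(th,round(o["gripper_width"],4),f,o["time_s"])
    if np.linalg.norm(f)>18: print("stop");break
shot("side","s2",(250,20,450,270),2.4)
```

```text
0.45 0.0109 [-8.1  0.6  3.8] 5.5333
0.6 0.0107 [-14.2   0.2   8.5] 6.1083
0.75 0.0106 [-18.5  -0.1  16.5] 6.6833
stop
```

View pics/s2.png

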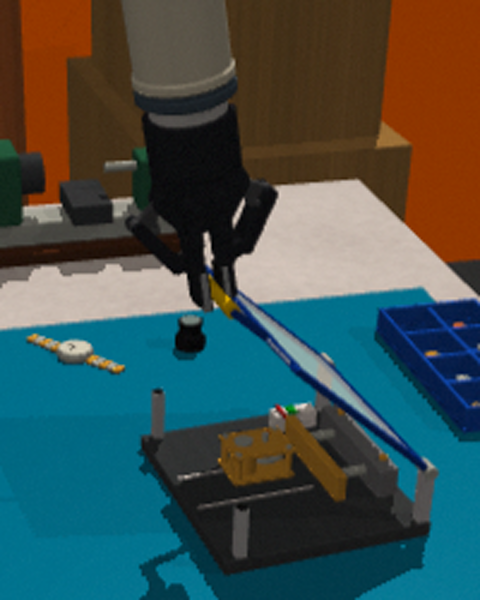

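The shield has followed to about 0.75 rad. The force on the tool points purely outward along the radius, about 25 N, so my arc is a few mm too tight. I'll ease outward by force feedback and adapt the radius as I go.

Run:
```python
from h import *
def tgt(th,dr):
    phi=1.35+.15*(th-.3)/1.3
    p,q=pose(th,phi,.002); return p+RJ@(dr*np.array([-np.cos(th),0,np.sin(th)])),q
def rf(th):
    f=RJ.T@np.array(get_obs()["wrist_force"]); return f@[-np.cos(th),0,np.sin(th)], f@[np.sin(th),0,np.cos(th)],np.linalg.norm(f)
dr=0
for i in range(5):
    r,t,n=rf(.75)
    print("ease",dr,np.round([r,t,n],1))
    if abs(r)<5: break
    dr+=.001 if r>0 else -.001
    bot.servo_line(*tgt(.75,dr),velocity=.02)
for th in np.r_[np.arange(.8,1.41,.06),np.arange(1.42,1.625,.04)]:
    bot.servo_line(*tgt(th,dr),velocity=.07 if th<1.4 else .04)
    r,t,n=rf(th); o=get_obs(); print(round(th,2),round(dr,4),np.round([r,t,n],1),round(o["gripper_width"],4),o["time_s"])
    if n>35 or t<-8: print("stop");break
    dr+=np.clip(r*.0002,-.0015,.0015)
```

```text
ease 0 [25.  -0.7 25. ]
ease 0.001 [13.9 -0.6 13.9]
ease 0.002 [ 4.8 -1.2  5.1]
0.8 0.002 [10.  -1.  10.2] 0.0112 7.5417
0.86 0.0035 [-2.4  0.1  4.4] 0.0107 7.8917
0.92 0.003 [4.6 0.2 6.7] 0.0107 8.2333
0.98 0.0039 [-1.6 -0.6  4.8] 0.0107 8.5833
1.04 0.0036 [ 5.7 -0.   7.9] 0.0105 8.9333
1.1 0.0048 [-2.2  0.   5.7] 0.011 9.2833
1.16 0.0043 [ 2.4 -0.2  5.4] 0.0104 9.6333
1.22 0.0048 [ 1.5 -0.6  5.2] 0.0109 9.9833
1.28 0.0051 [-0.3  0.8  5.1] 0.011 10.3333
1.34 0.005 [ 1.5 -0.1  5.3] 0.0104 10.6833
1.4 0.0053 [2.1 0.3 5.8] 0.0107 11.175
1.42 0.0058 [ 0.2 -0.2  5.4] 0.0104 11.4417
1.46 0.0058 [ 0.8 -0.   5. ] 0.0111 11.825
1.5 0.006 [-0.5  0.9  5.7] 0.0104 12.2083
1.54 0.0059 [ 2.5 -0.5  5.7] 0.0108 12.5917
1.58 0.0064 [-1.8  0.8  5.2] 0.0104 12.975
1.62 0.006 [1.7 0.6 5.8] 0.0107 13.3583
```

Run:
```python
from h import *
dr=.006
for th in np.arange(1.63,1.70,.01):
    p,q=pose(th,1.5,.002); p=p+RJ@(dr*np.array([-np.cos(th),0,np.sin(th)]))
    bot.servo_line(p,q,velocity=.02)
    f=RJ.T@np.array(get_obs()["wrist_force"]); t=f@[np.sin(th),0,np.cos(th)]; print(round(th,2),f.round(1),round(t,1))
    if t<-4: break
bot.dwell(.5); hand.move_gripper(.034,30)
bot.servo_line(p+RJ@[-.003,0,.09],velocity=.15)
bot.reach(W([-.07,.018,.30]),downq(1)); hand.move_gripper(.08,30)
print(get_obs()["time_s"])
shot("side","s3",(250,20,450,270),2.4); shot("top","t3",(205,120,345,270),4)
a=cv2.imread("pics/s3.png");b=cv2.imread("pics/t3.png"); b=cv2.resize(b,(int(320),int(343)))
c=np.zeros((600,800,3),np.uint8); c[:,:480]=a; c[:343,480:]=b; cv2.imwrite("pics/c3.png",c)
```

```text
1.63 [-0.8 -5.7  0.8] -0.8
1.64 [-1.  -4.3  1. ] -1.0
1.65 [-1.5 -4.6  2.8] -1.7
1.66 [-12.4  -5.1   9.1] -13.2
17.9
```

View pics/c3.png

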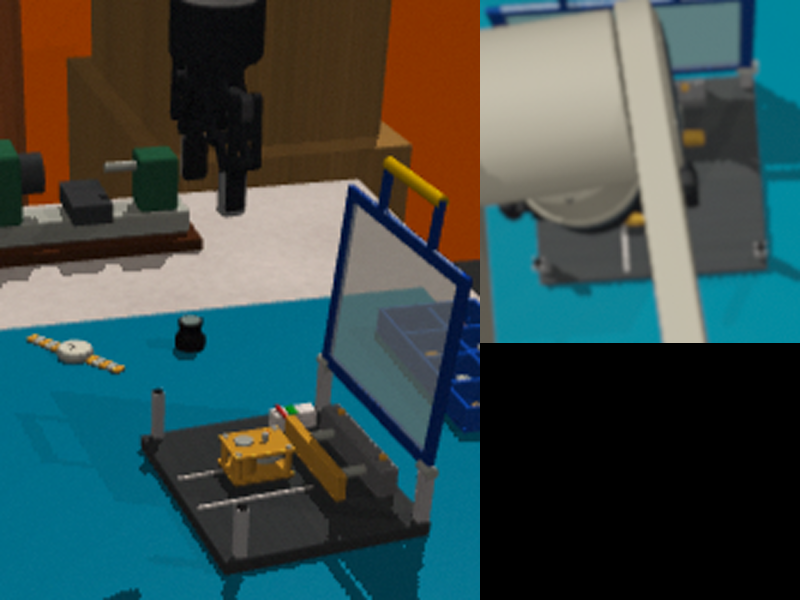

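The shield stands fully open on its stop and the bystanders I can see haven't moved. The movement is at crop (255,455), short of the fence. Next I'll grip it by its sides, square it and centre it.

Run:
```python
from h import *
q=downq(1,-.04); x=-.025; y=.0185
bot.reach(W([x,y,.12]),q)
bot.servo_line(W([x,y,.036]),q,velocity=.1)
print(RJ.T@np.array(get_obs()["wrist_force"]))
hand.move_gripper(.0,30); o=get_obs(); print("w",o["gripper_width"],RJ.T@o["wrist_force"],J(o["position"]))
bot.servo_line(W([x+.005,0,.036]),downq(1,0),velocity=.05)
o=get_obs(); print(RJ.T@o["wrist_force"],J(o["position"]),o["time_s"],o["gripper_width"])
shot("side","s4",(320,130,430,250),6)
```

```text
[0.16351092 0.2045724  0.10998386]
w 0.044969477397736886 [-1.06547226  0.5813768   5.4309297 ] [-0.02454855  0.01865697  0.03668463]
[-0.79265053 -1.76075126  4.82759106] [-0.01933121 -0.00023451  0.03668296] 20.7 0.04570054940583796
```

View pics/s4.png

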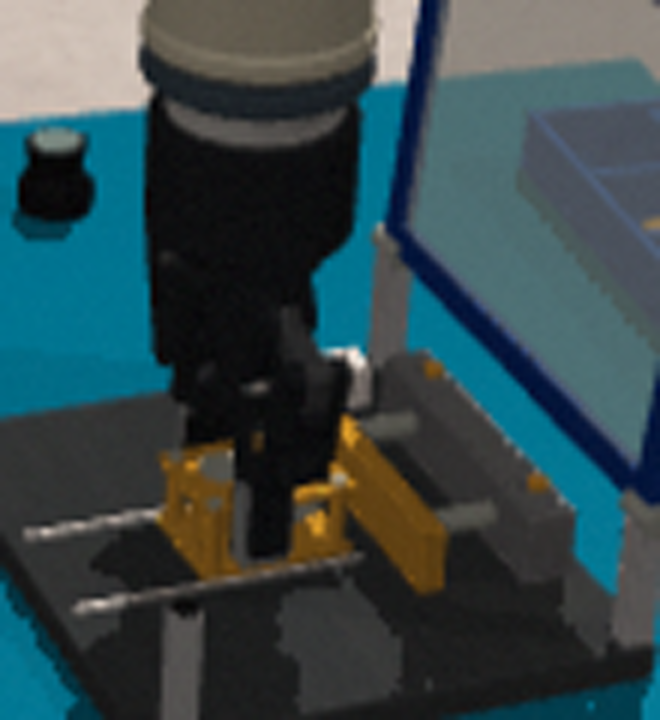

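The movement is squarely held between the lines, with its end at about crop (345,520), short of the fence. Now I'll advance in small steps and watch the force.

Run:
```python
from h import *
x=-.02
for i in range(10):
    x+=.002 if i else .006
    bot.servo_line(W([x,0,.036]),downq(1),velocity=.02)
    o=get_obs(); f=RJ.T@o["wrist_force"]; print(round(x,4),J(o["position"]).round(4),f.round(1),round(o["gripper_width"],4),o["time_s"])
    if f[0]<-6.5: break
```

```text
-0.014 [-0.0148 -0.0001  0.0367] [-6.   0.4 11.1] 0.0457 21.2
-0.012 [-0.0131 -0.0001  0.0367] [-6.3 -0.  11.9] 0.0454 21.45
-0.01 [-0.0111 -0.      0.0366] [-6.4 -0.  12.2] 0.0452 21.7
-0.008 [-0.0091 -0.0001  0.0366] [-7.1 -0.4 11.8] 0.0455 21.95
```

Bed drag is 6 N because the grip is pressing the part down (Fz 12 N). I'll ease up a fraction of a millimetre so the wrist reading becomes meaningful, then continue.

Run:
```python
from h import *
x=-.008; z=.036
def st():
    o=get_obs(); f=RJ.T@o["wrist_force"]; print(round(x,4),round(z,4),J(o["position"]).round(4),f.round(1),round(o["gripper_width"],4),o["time_s"]); return f
for i in range(6):
    z+=.0003; bot.servo_line(W([x,0,z]),downq(1),velocity=.01); f=st()
    if f[2]<4: break
for i in range(14):
    x+=.002; bot.servo_line(W([x,0,z]),downq(1),velocity=.02); f=st()
    if f[0]<-8: break
shot("side","s5",(320,130,430,250),6)
```

```text
-0.008 0.0363 [-0.0088 -0.0001  0.0367] [-4.9  0.2  8.1] 0.0455 22.2
-0.008 0.0366 [-0.0085 -0.      0.0367] [-3.4  0.2  6.1] 0.0455 22.45
-0.008 0.0369 [-0.0081 -0.      0.0367] [-1.4 -0.4  0.8] 0.0457 22.7
-0.006 0.0369 [-0.0061 -0.      0.0367] [-2.4 -1.2 -0. ] 0.0456 22.95
-0.004 0.0369 [-0.0044 -0.      0.0367] [-4.  -1.4 -0.3] 0.0457 23.2
-0.002 0.0369 [-0.0027 -0.      0.0367] [-4.7  0.5  1.4] 0.0456 23.45
0.0 0.0369 [-0.0012 -0.      0.0367] [-7.5  0.1  3.4] 0.0455 23.7
0.002 0.0369 [ 0.0003 -0.      0.0367] [-9.2 -0.6  5.2] 0.0455 23.95
```

View pics/s5.png

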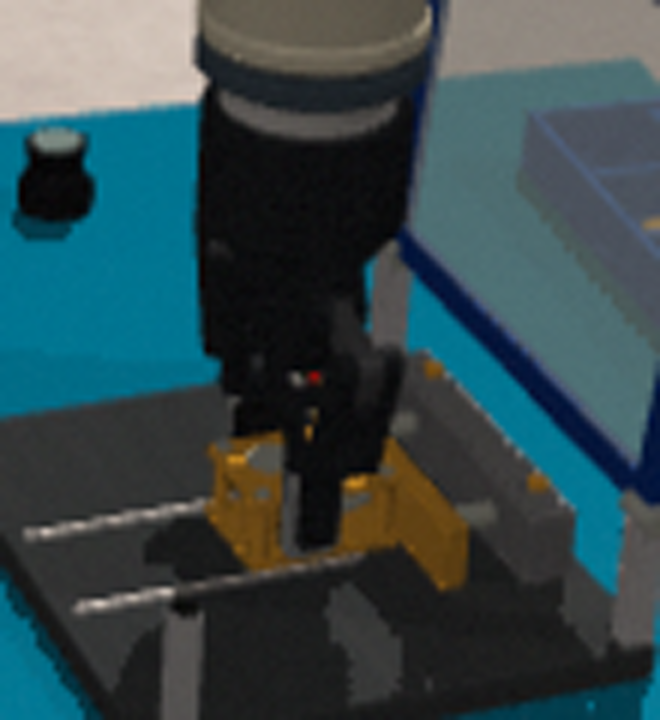

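The movement is flush on the fence, and the fence's near corner has moved from crop x≈440 to 465. I'll push on to mid-band and measure the travel from the fence corner's image shift.

```bash
cat > tr.py <<'E'
from h import *
def travel(fn):
    a=cv2.imread("pics/s4_raw.png"); b=cv2.imread(f"pics/{fn}_raw.png")
    k=lambda t: proj("side",W([.03+t,-.06,.03]))
    # near end of fence: patch below the jaw, in the yellow-orange mask
    def col(i):
        h=cv2.cvtColor(i,cv2.COLOR_BGR2HSV); m=(h[...,0]>10)&(h[...,0]<28)&(h[...,1]>150)&(h[...,2]>40)
        m=cv2.resize((m*255).astype(np.uint8),None,fx=4,fy=4,interpolation=cv2.INTER_LINEAR)
        r=[]
        for v in range(218,227): # rows near the fence's near end: right-hand edge
            xs=np.where(m[v*4,360*4:410*4]>127)[0]; r.append(360+xs.max()/4 if len(xs) else np.nan)
        return np.array(r)
    d=col(b)-col(a); s=(k(.013)-k(0))/13
    print(fn,"edge px",d.round(1),"px/mm",s.round(3),"travel mm",round(float(np.nanmedian(d)/s[0]),1))
E
python3 - <<'E'
from h import *; from tr import travel
travel("s5"); z=.0369; x=.002
for x in(.004,.006):
    bot.servo_line(W([x,0,z]),downq(1),velocity=.02); o=get_obs(); f=RJ.T@o["wrist_force"]; print(x,J(o["position"]).round(4),f.round(1),o["gripper_width"])
shot("side","s6",(320,130,430,250),6); travel("s6")
E
```

```text
s5 edge px [4.  3.2 3.8 4.  4.  4.  4.  4.  3.2] px/mm [ 0.414 -0.078] travel mm 9.7
0.004 [0.0018 0.     0.0367] [-11.4   0.2   8.1] 0.0458329150893949
0.006 [0.0033 0.0001 0.0367] [-13.9   1.9   9.8] 0.04560061304030281
s6 edge px [5.  4.2 4.8 5.  5.  5.  5.  5.  5. ] px/mm [ 0.414 -0.078] travel mm 12.1
```

Run:
```python
from h import *; from tr import travel
x=.007; z=.0376
bot.servo_line(W([x,0,z]),downq(1),velocity=.01); bot.dwell(.5); o=get_obs(); f=RJ.T@o["wrist_force"]; print(x,J(o["position"]).round(4),f.round(1),o["gripper_width"],o["time_s"])
shot("side","s7",(320,150,420,240),5); travel("s7"); shot("top","t7",(225,140,345,250),5)
a=cv2.imread("pics/s7.png");b=cv2.imread("pics/t7.png")
c=np.zeros((550,800,3),np.uint8); b=cv2.resize(b[:, :420],(400,524)); c[:450,:400]=cv2.resize(a,(400,360)).copy() if 0 else 0
c[:360,:400]=cv2.resize(a,(400,360)); c[:524,400:]=b; cv2.imwrite("pics/c7.png",c)
for t in(.008,.013,.018): print("band top px", proj("top",W([.037+t,.085,.033])))
for xx in(.045,.055): print("green",proj("side",W([xx,.085,.033])))
```

```text
0.007 [0.0043 0.0001 0.0368] [-10.3   0.5   1.7] 0.045563815245322985 25.325
s7 edge px [5.8 5.2 5.8 6.  5.2 5.  5.  5.  5. ] px/mm [ 0.414 -0.078] travel mm 12.7
band top px [239.24509613 179.31946552]
band top px [239.11116746 177.1730786 ]
band top px [238.97733919 175.02830083]
green [369.10050976 191.00016809]
green [372.94953225 190.35197206]
```

View pics/c7.png

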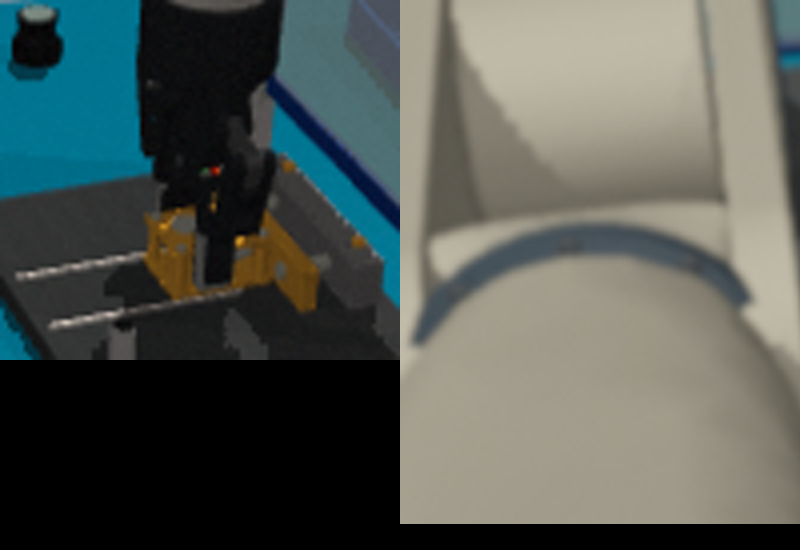

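Red at about (216,170) shows through the fingers with green just left of it. I'll look closer and compare with the projected needle.

Run:
```python
from h import *
i=cv2.imread("pics/s7_raw.png")[180:205,355:390]
cv2.imwrite("pics/z7.png",cv2.resize(i,None,fx=18,fy=18,interpolation=cv2.INTER_NEAREST))
a=cv2.imread("pics/s0_raw.png")
def red(img,n):
    b,g,r=[img[...,k].astype(int) for k in range(3)]
    for nm,m in(("red",(r>90)&(r>1.7*g)&(r>1.7*b)),("green",(g>1.25*r)&(g>1.25*b)&(g>60))):
        v,u=np.where(m[180:205,355:390]); print(n,nm,list(zip((u+355).tolist(),(v+180).tolist()))[:14])
for f in("s0","s1","s2","s3","s4","s5","s6","s7"): red(cv2.imread(f"pics/{f}_raw.png"),f)
for tr in(0,.0127):
  for y in(.065,.075,.085,.092): print(tr,y,proj("side",W([.035+tr,y,.035])).round(1))
for xx in(.043,.048,.053): print("green",xx,[proj("side",W([xx,y,.033])).round(1).tolist() for y in(.077,.093)])
```

```text
s0 red []
s0 green []
s1 red []
s1 green []
s2 red [(365, 189), (366, 189), (365, 190), (366, 190), (367, 190), (366, 191), (367, 191), (367, 192), (368, 192), (368, 193), (369, 193), (361, 199)]
s2 green [(369, 189), (370, 189), (371, 189), (372, 189), (369, 190), (370, 190), (371, 190), (372, 190), (370, 191), (371, 191), (372, 191), (373, 191), (370, 192), (371, 192)]
s3 red [(365, 189), (366, 189), (365, 190), (366, 190), (367, 190), (366, 191), (367, 191), (367, 192), (368, 192), (368, 193), (369, 193), (369, 194), (361, 199)]
s3 green [(369, 189), (370, 189), (371, 189), (372, 189), (369, 190), (370, 190), (371, 190), (372, 190), (370, 191), (371, 191), (372, 191), (373, 191), (370, 192), (371, 192)]
s4 red []
s4 green []
s5 red [(372, 192)]
s5 green []
s6 red [(373, 192)]
s6 green []
s7 red [(373, 192), (374, 192), (374, 193)]
s7 green [(371, 192)]
0 0.065 [368.7 194.9]
0 0.075 [367.  192.9]
0 0.085 [365.3 190.9]
0 0.092 [364.1 189.5]
0.0127 0.065 [373.6 194. ]
0.0127 0.075 [371.9 192.1]
0.0127 0.085 [370.2 190.1]
0.0127 0.092 [369.  188.7]
green 0.043 [[369.7, 192.7], [367.0, 189.6]]
green 0.048 [[371.6, 192.4], [368.9, 189.2]]
green 0.053 [[373.6, 192.0], [370.8, 188.9]]
```

View pics/z7.png

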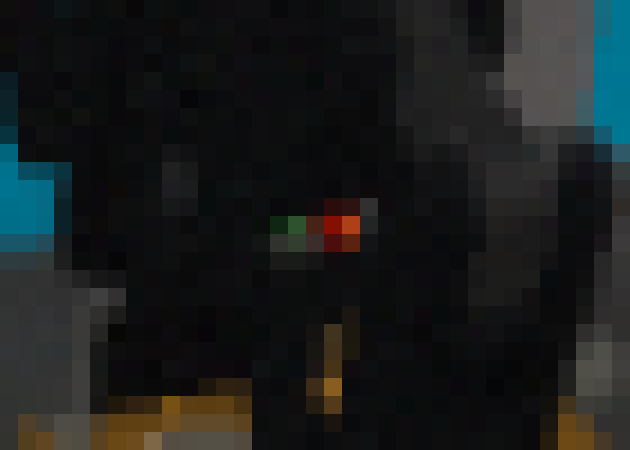

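All the estimates put the pointer in the band: fence edge 12.7 mm, pointer shift about 13.5 mm, and about 10 N on the wrist with little bed load. I'll check that it holds steady, then hand in.

Run:
```python
from h import *; from tr import travel
for i in range(3):
    bot.dwell(.6); o=get_obs(); print(J(o["position"]).round(5),(RJ.T@o["wrist_force"]).round(1),round(o["gripper_width"],4),o["time_s"])
shot("side","s8"); travel("s8")
b=cv2.imread("pics/s8_raw.png");a=cv2.imread("pics/s3_raw.png"); d=cv2.absdiff(a,b)[20:165,385:440]; print("shield region diff",d.mean())
hand_in()
```

```text
[0.00431 0.00012 0.03679] [-10.2   0.1   1.5] 0.0456 26.025
[0.00427 0.0001  0.03679] [-9.8  1.3  1.9] 0.0454 26.625
[0.00427 0.0001  0.03679] [-11.6   0.7   1.7] 0.0457 27.225
s8 edge px [5.8 5.2 5.8 5.2 5.  5.  5.  5.  5. ] px/mm [ 0.414 -0.078] travel mm 12.1
shield region diff 14.974336468129572
the job is handed in; nothing more can be done
```

The job is handed in at about 27 s, with the arm still holding the movement against the fence. The hand-in gives no verdict.

**Shield:** I gripped the handle, swung it along its arc and met the stop at about 1.65 rad at roughly 20 mm/s, with about 13 N on contact. Partway up, my arc was about 2 mm too tight and pushed up to 25 N along the shield, so I corrected it by force feedback. A picture right after letting go showed the shield upright, and its lower edge looked the same in a later one.

**Movement:** It is gripped by its sides, squared and centred (the gripper is 0.1 mm off the lane's middle), and its end is on the fence. The pose held within 0.1 mm for 1.8 s before hand-in, and the wrist read 10–12 N.

**Fence travel:** The estimates agree only roughly, but all fall inside the 8–18 mm band:

| Source | Estimate |
|---|---|
| Fence edge in the image | 12–13 mm |
| Pointer shift in the image | about 13.5 mm |
| Pointer against the green band | about 15 mm |
| Wrist force, less some bed drag | 13–14 mm |

**Not confirmed:**
- The pointer was mostly hidden, seen only through a small gap between the fingers, and the top camera was blocked by the arm.
- My last image comparison over the shield area differed (mean 15), probably because the arm had moved through that view. It doesn't confirm the shield either way.
- I did not measure the bystanders again. None were touched, and those visible looked unmoved.

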